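# Snap the clip-on roof onto a sprung bird feeder

### The arm

A 6-joint arm with a two-finger parallel gripper is mounted at the origin on the work surface. World frame = base frame: x ahead of the robot, y to its left, z up, the work surface at z = 0. Lengths are in m, angles in rad, forces in N, time in s.
With the tool pointing down it reaches from about 0.225 to 0.875 m from the base axis. Payload 3.4 kg.
Tool frame: the origin (TCP) lies on the centre line of the jaws, within the pads' length; the fingertips stand 11 mm ahead of it and the grasp point (between the pads) lies 8 mm behind it; z points along the fingers, y is the line along which they close (so a half turn about z gives the same grasp; the last joint's range is limited). The gripper opens to 85 mm and grips with 20 to 120 N. Pads are 22 mm wide; open, the fingers measure 114 mm over their backs; the gripper's body (76 mm by 85 mm) begins 54 mm behind the grasp point. The pads swing forward as they close: fully open they stand 13 mm farther back than shut.
Start: joints at [1.212, 0.276, 1.505, -0, 1.361, -0.121], TCP at [0.135, 0.559, 0.242] pointing down, gripper open.
Joint ranges: [-2.89, 2.89], [-0.75, 2.08], [0.22, 2.7], [-1.18, 4.32], [0.11, 2.71], [-2.7, 2.7]. Speed limits (rad/s): [2.57, 2.57, 3.14, 3.14, 3.14, 3.14].

### API

Orientations are given as a unit quaternion [w, x, y, z].
In Python, from rig import manip, eyes, job gives the robot as it stands.
- The arm moves only by the tool drive_tool, never from a script. Its argument "rows" is a list of rows, each a list of 3 entries, a list of its own where there are three numbers: the turn, a rotation vector about the world's x, y, z in rad, then the shift along the world's x, y, z in cm, then the finger opening in cm, from 0 to 8.54. A call has 1 to 8 rows; each row shifts and turns the commanded pose from where the row before left it; what a row does not reach is not made up. A row lasts 1/8 s, in which the tool goes at most 62.5 mm and 10.7 degrees, less where a joint would pass 70% of its speed; a pose out of reach is approached as far as the arm can. A call is refused whole if a number of a shift passes 6.25 or a number of a turn 0.188, either way. A call with a gripper value outside its range is refused whole. The fingers move at their own pace and stop on an object; "force" is the grip in N (left out, the last holds). Time passes only in rows, so rows that do not move let the fingers close. It gives the time, the measured TCP pose, the force, the opening and the grip force at its end, in the units of the state.
- manip.get_state(): the state, without advancing time (a new reading comes with each control period).
- eyes.get_image(name): name is "scene" or "top" or "wrist"; returns the picture (420x560x3 uint8, red, green, blue); there is no depth.
- eyes.get_calibration(name): a dict with "camera_matrix" (3x3 intrinsics, pixels), "view" (4x4, takes a point from world to camera coordinates). Camera axes: x right, y up, looking along -z (the intrinsics and any distortion apply to the point x, -y, -z); pixel columns grow to the right and rows downward; lengths in m; the calibration is good to about 2 mm. A picture is of the moment at which its call begins: read the wrist's pose just before it. get_calibration takes no time and is no camera call; for the wrist camera it gives the pose at the moment of the call.
- job.sign_off(): hands the job in; it is judged then, once.
The state is a dict: "clock": time; "qpos": joint angles; "qd": joint speeds; "effort": joint torques, N m; "position": TCP position; "ee_rot": TCP orientation; "contact_force": force on the tool from outside, world axes, zero at the start; "moment": the same for the moment, N m; "width": finger opening in m; "gripper_force": force on a finger pad.
Only numpy, scipy, OpenCV 4.12 (cv2) and the standard library are available. Lean on these libraries where they do the work, as an engineer would, in place of code of your own. Each camera call takes 0.05 s, during which the arm holds its last target. There are 200 camera calls.

### The job

Pick up the feeder roof that has the ridge block and two metal clip arms, set it squarely over the open hopper of the sprung bird feeder, and press it gently straight down until both clips snap under the hopper's rim and the roof sits fully home; stop pushing as soon as they have snapped, let go and move clear. The hopper gives on its spring as you press: go slowly, never push hard, and never drive it down to its stop. Leave everything else on the bench where it is.

Things in the scene. Friction and masses are not known exactly. Their poses are not given: they have to be found in the camera images.
- roof_grip (a point): gripping point in the middle of the ridge block on the loose clip-on roof (light wood, 134 x 130 mm in plan, 125 mm high, about 0.27 kg). The block is 70 mm along x, 22 mm across y and stands clear from 32 mm below this point (where the low roof slopes begin, falling away) to 20 mm above it: grip it across y. z up. The roof's flat underside is 50 mm below. It fits either way round (half a turn).
- roof_seat (a point): centre of the roof's flat underside, which comes to rest on the hopper's top edge; axes as roof_grip. At both x ends a rigid gable panel 76 mm wide hangs 55 mm down from here; the roof stands on these. Their inner faces are 95 mm apart, flared to 104 mm at the bottom: they slip over the hopper's 90 mm ends.
- hook_left (a point): catch of one of the two steel clip arms (30 mm wide, on sprung hinges at the eaves; the other mirrors it at -y): 37 mm out along the roof's y, 21.5 mm below roof_seat. Below it a lead-in slants outwards to 35 mm below roof_seat. The hook overlaps the rim by 3 mm.
- hopper_top (a point): centre of the open top edge of the feeder's hopper (plywood box, 90 mm along x, 70 mm along y, 90 mm high, walls 6 mm). z up; 150 mm above the bench at rest, its hard stop 40 mm lower. When the roof is home its roof_seat lies on this point (roof_grip 50 mm above).
- hopper_rim (a point): centre between the two rim ledges that run along the hopper's long sides, 18 mm below hopper_top; each is 4 mm high and 5 mm proud (y 35 to 40 mm). The hooks meet them with roof_seat about 12 mm above hopper_top; the push climbs to a peak (11 to 18 N, by friction) over 5 mm of relative travel, then drops, and the hopper springs up against the roof.
- feeder: the feeder's fixed wooden foot, 130 x 110 x 15 mm, under the hopper, with a steel spring between that holds the hopper up against a top stop; it sinks 2 mm per N once pushed with more than 1 to 5 N (less with more seed inside, which cannot be seen), usually 14 to 32 mm before the clips give; it rises again by itself. Origin at the centre of its underside, axes as the hopper's. Does not move.
- plain_roof: another roof, not wanted: light wood, 130 x 122 mm, about 55 mm high, without ridge block or clips; origin at the centre of its underside. Loose.
- glue: white glue jar, 66 mm across, 100 mm high; origin at the centre of its underside. Loose.
- tin: small paint tin, 60 mm across, 90 mm high; origin at the centre of its underside. Loose.
- hammer: hammer lying on the bench, its length along its x axis; origin underneath. Loose.
- screwdriver: screwdriver lying on the bench, its length along its x axis; origin underneath. Loose.
There are look-alikes about, which are no part of the job. What is shaped like the part that bears roof_grip but green is not meant. What is shaped like the feeder but purple is not meant.

How it is judged:
By the outcome, as a careful person would: the job done as asked, in the order asked, and still so for the second after the job is handed in, with the robot touching nothing.
It also fails if it takes over 58 s, if anything falls off the work surface, if the arm or the gripper's body presses on something with over 40 N, if the wrist force passes 120 N, or if a joint passes its speed limit or range.

## Working session

There is one attempt and no reset: what is moved stays moved. The work goes in short steps, Python scripts to look and compute and a tool call to move; the robot and the scene stay as the last step left them, time stands still between calls to the robot, and variables do not carry over. Pictures are saved under pics/ and viewed, at most 10 in all, crops included, and the job is handed in when it is done.

Besides the shell and the picture viewer there is one more tool, called after "Emit:" as name(argument=value, ...) on one line, values as JSON. drive_tool: Moves the arm, as the interface text tells. Its arguments: {"type":"object","properties":{"rows":{"type":"array"},"force":{"type":"number"}},"required":["rows"]}

```bash
mkdir -p pics; ls
python3 - <<'E'
from rig import manip, eyes
import cv2,numpy as np
for n in ("scene","top"):
    im=eyes.get_image(n); cv2.imwrite(f"pics/{n}0.png",im[:,:,::-1])
    c=eyes.get_calibration(n); print(n,{k:np.round(v,4).tolist() if not isinstance(v,str) else v for k,v in c.items()})
s=manip.get_state(); print(s)
E
```

```text
pics
scene {'camera_matrix': [[428.5517, 0.0, 278.7792], [0.0, 428.5517, 218.2203], [0.0, 0.0, 1.0]], 'view': [[-0.1191, 0.9929, -0.0004, 0.0194], [-0.7476, -0.0894, 0.6581, 0.3091], [0.6534, 0.0787, 0.7529, -1.5297], [0.0, 0.0, 0.0, 1.0]]}
top {'camera_matrix': [[408.36, 0.0, 282.6067], [0.0, 408.36, 212.8774], [0.0, 0.0, 1.0]], 'view': [[-0.0212, -0.9997, -0.0099, 0.0449], [0.9951, -0.022, 0.0968, -0.5012], [-0.097, -0.0078, 0.9953, -1.1361], [0.0, 0.0, 0.0, 1.0]]}
{'clock': 0.1, 'qpos': array([ 1.21198959e+00,  2.76526909e-01,  1.50601914e+00,  2.60710881e-05,
        1.36069820e+00, -1.21024966e-01]), 'qd': array([-1.65315484e-03, -2.98108361e-03, -4.18608488e-03, -7.21094730e-04,
        3.12961773e-04, -6.00094956e-05]), 'effort': array([ 9.11814805e-04, -4.17703700e+01, -2.46401489e+01, -2.03172640e-04,
        6.06825823e-03,  8.00862438e-06]), 'position': array([0.13528834, 0.55838728, 0.24152394]), 'ee_rot': array([-2.08607953e-04,  1.18613664e-01,  9.92940138e-01, -7.99114721e-04]), 'contact_force': array([-0.37072147, -0.42728217,  0.67501532]), 'moment': array([ 0.03615546, -0.02376615, -0.0106003 ]), 'gripper_force': 0.0, 'width': 0.0857453817185966}
```

View pics/scene0.png

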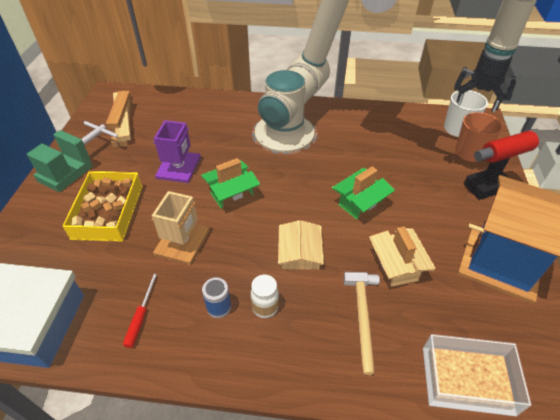

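View pics/top0.png

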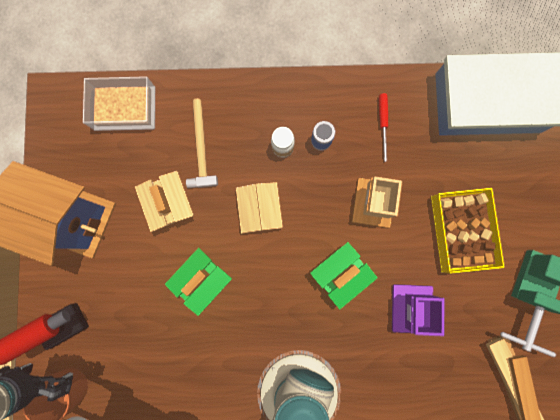

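The wanted roof is the light-wood one with a ridge block, at top (163,200) / scene (402,255). The two green ones (top (198,282) and (343,275)) are excluded, and the plain one (top (260,208)) has no block. The feeder is the wooden one at top (380,200) / scene (178,225); the purple one at top (418,310) is excluded. I'll confirm both in an enlarged crop.

Run:
```python
import cv2,numpy as np
t=cv2.imread("pics/top0.png");s=cv2.imread("pics/scene0.png")
f=lambda im,x,y:cv2.resize(im[y:y+75,x:x+100],(400,300),interpolation=cv2.INTER_CUBIC)
cv2.imwrite("pics/crop1.png",np.vstack([np.hstack([f(t,115,163),f(t,330,163)]),np.hstack([f(s,355,218),f(s,135,190)])]))
```

```text
(no output)
```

View pics/crop1.png

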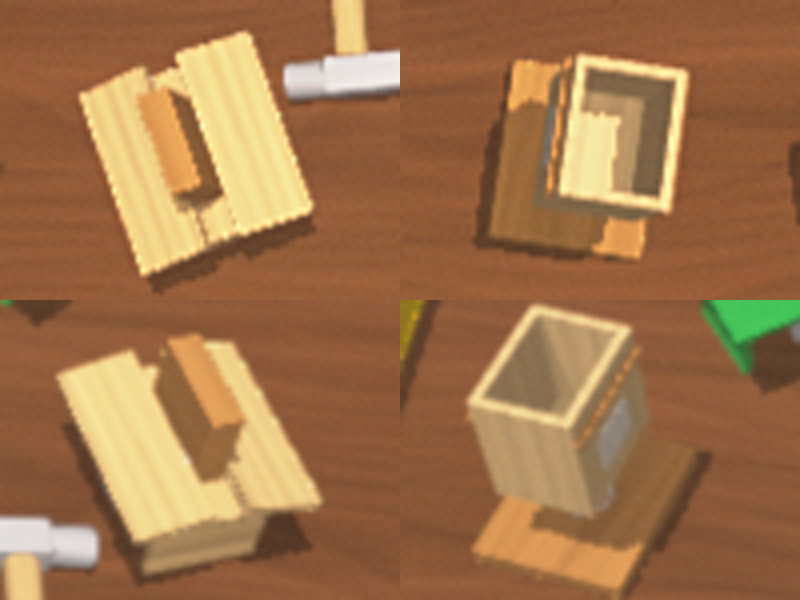

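The crops confirm it: the light-wood roof with ridge block (block top centre at top ≈(158,198)), and the plywood hopper on its foot (rim centre at top ≈(386,196.5)). Next I solve the poses from the corners.

```bash
cat > h.py <<'E'
from rig import manip, eyes
import numpy as np
from scipy.optimize import least_squares
def proj(P,c):
    K,V=c["camera_matrix"],c["view"]; q=np.atleast_2d(P)@V[:3,:3].T+V[:3,3]
    q=q*[1,-1,-1]; q=q@np.array(K).T; return q[:,:2]/q[:,2:]
def ray(uv,z,c):
    K,V=np.array(c["camera_matrix"]),np.array(c["view"])
    d=np.linalg.inv(K)@[uv[0],uv[1],1]; d=V[:3,:3].T@(d*[1,-1,-1]); o=-V[:3,:3].T@V[:3,3]
    return o+d*(z-o[2])/d[2]
def rect(L,W,p):
    x=np.array([[-1,-1],[1,-1],[1,1],[-1,1]])*[L/2,W/2]; c,s=np.cos(p[3]),np.sin(p[3])
    return np.c_[x@np.array([[c,s],[-s,c]])+p[:2],np.full(4,p[2])]
def fit(L,W,z,obs,yaw0s=np.linspace(-np.pi/2,np.pi/2,9),freez=False):
    """obs: list of (calib, 4 corner pixels, any order)"""
    best=None
    x0=ray(obs[0][1].mean(0),z,obs[0][0])
    for y0 in yaw0s:
        def f(p):
            r=[]
            for c,uv in obs:
                q=proj(rect(L,W,[p[0],p[1],z+p[3],p[2]]),c)
                D=np.linalg.norm(q[:,None]-uv[None],axis=2); r+=list((q-uv[D.argmin(1)]).ravel())
            return r+[p[3]*(300 if freez else 1e5)]
        s=least_squares(f,[x0[0],x0[1],y0,0])
        if best is None or s.cost<best.cost: best=s
    return best.x,best.cost
E
cat > m.py <<'E'
from h import *
T,S=eyes.get_calibration("top"),eyes.get_calibration("scene")
ct=lambda a,ox,oy,cx,cy:np.array(a,float)/4-[ox/4,oy/4]+[cx,cy]
bt=ct([(137,90),(172,88),(205,187),(170,197)],0,0,115,163)
bs=ct([(167,338),(200,335),(243,420),(212,425)],0,300,355,218)
ht=ct([(577,55),(688,70),(668,213),(555,198)],400,0,330,163)
hs=ct([(535,305),(632,328),(573,425),(468,402)],400,300,135,190)
rt=ct([(80,94),(250,31),(313,212),(145,277)],0,0,115,163)
print("roof", [ray(bt.mean(0),.125,T),ray(bs.mean(0),.125,S)])
print(fit(.07,.022,.125,[(T,bt),(S,bs)]))
print(fit(.09,.07,.15,[(T,ht)])); print(fit(.09,.07,.15,[(S,hs)])); print(fit(.09,.07,.15,[(T,ht),(S,hs)],freez=True))
for d in [(rt[3]-rt[0]),(rt[2]-rt[1])]: pass
r=[ray(q,.06,T) for q in rt]; print("eave ctr",np.mean(r,0)); 
for a,b in((0,3),(1,2),(0,1),(3,2)): d=r[b]-r[a]; print(np.linalg.norm(d),np.degrees(np.arctan2(d[1],d[0])))
E
python3 m.py
```

```text
roof [array([0.53814379, 0.35850093, 0.125     ]), array([0.54478313, 0.36103026, 0.125     ])]
(array([ 5.40732142e-01,  3.60063929e-01,  3.07540142e-01, -1.40395140e-07]), np.float64(7.162526964959398))
(array([ 5.25907125e-01, -2.28817891e-01, -1.77375645e-01,  4.96883858e-09]), np.float64(0.9483811506487015))
(array([ 5.30637317e-01, -2.25960208e-01, -1.74140551e-01, -1.78729714e-09]), np.float64(0.3943082526777205))
(array([ 0.5266967 , -0.22868324, -0.17579598, -0.003345  ]), np.float64(2.795223719783511))
eave ctr [0.53821091 0.36096846 0.06      ]
0.13655678751227424 -160.03306967691805
0.13513024119578468 -160.98072117798054
0.12550962902956553 -70.5743497709444
0.12326939764767021 -69.91252702690728
```

Emit:
drive_tool(rows=[[[0, 0, 0.07], [0, -4, 1.5], 8.5], [[0, 0, 0.07], [1, -5, 1.5], 8.5], [[0, 0, 0.07], [3, -4, 1], 8.5], [[0, 0, 0.07], [4, -3, 0.5], 8.5], [[0, 0, 0.07], [5, -2, 0], 8.5], [[0, 0, 0.07], [5, -1, 0], 8.5], [[0, 0, 0.07], [5, 0, 0], 8.5], [[0, 0, 0.08], [5, 0, 0], 8.5]])

```text
clock: 1.1
position: [0.4169, 0.3683, 0.2871]
ee_rot: [-0.0, -0.166, 0.986, 0.0]
contact_force: [0.3, 0.6, 0.9]
width: 0.085
gripper_force: 0.0
```

Emit:
drive_tool(rows=[[[0, 0, 0], [5, -0.5, 0], 8.5], [[0, 0, 0], [4, 0, 0], 8.5], [[0, 0, 0], [2, 0, 0], 8.5], [[0, 0, 0], [0, 0, 0], 8.5], [[0, 0, 0], [0, 0, 0], 8.5]])

```text
clock: 1.72
position: [0.5243, 0.3638, 0.287]
ee_rot: [-0.001, -0.165, 0.986, -0.0]
contact_force: [0.1, 0.6, 0.3]
width: 0.0847
gripper_force: 0.0
```

Run:
```python
from h import *
import cv2
s=manip.get_state(); print(s["position"],s["ee_rot"],s["contact_force"],s["clock"])
c=eyes.get_calibration("wrist"); im=eyes.get_image("wrist"); np.savez("w1.npz",K=c["camera_matrix"],V=c["view"])
cv2.imwrite("pics/w1.png",cv2.resize(im[:,:,::-1],(784,588),interpolation=cv2.INTER_CUBIC))
p=proj(rect(.07,.022,[.541,.360,.125,.33]),c); print((p*1.4).round())
```

```text
[0.524336   0.36379246 0.28697527] [-8.70575579e-04 -1.65482940e-01  9.86212268e-01 -1.56153891e-05] [0.07015139 0.60327842 0.31446698] 1.725
[[359. 243.]
 [361. 343.]
 [392. 343.]
 [393. 243.]]
```

View pics/w1.png

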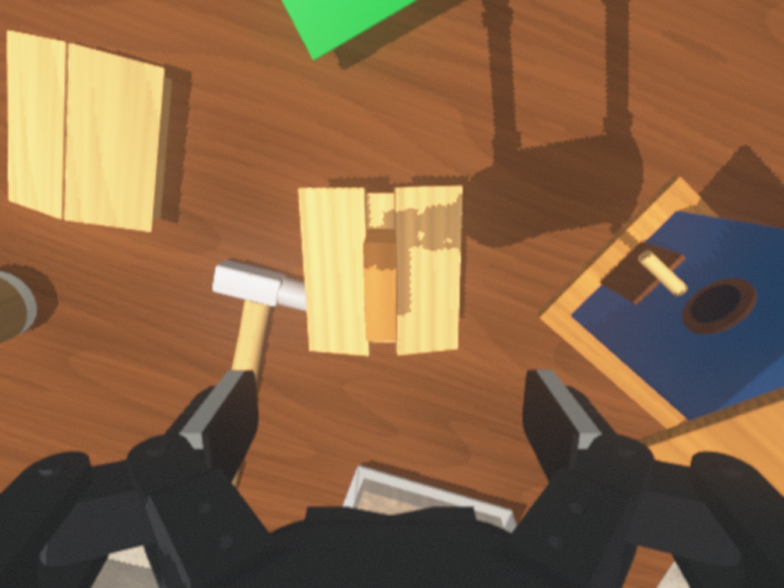

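The wrist view shows the wanted roof: block top spans about x 364–397, y 232/243–342, close to the predicted position. The hammer head touches or nearly touches the left eave at (305,293). I'll enlarge the crop.

Run:
```python
import cv2
im=cv2.imread("pics/w1.png")[170:370,200:480]
cv2.imwrite("pics/w1c.png",cv2.resize(im,(784,560),interpolation=cv2.INTER_CUBIC))
```

```text
(no output)
```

View pics/w1c.png

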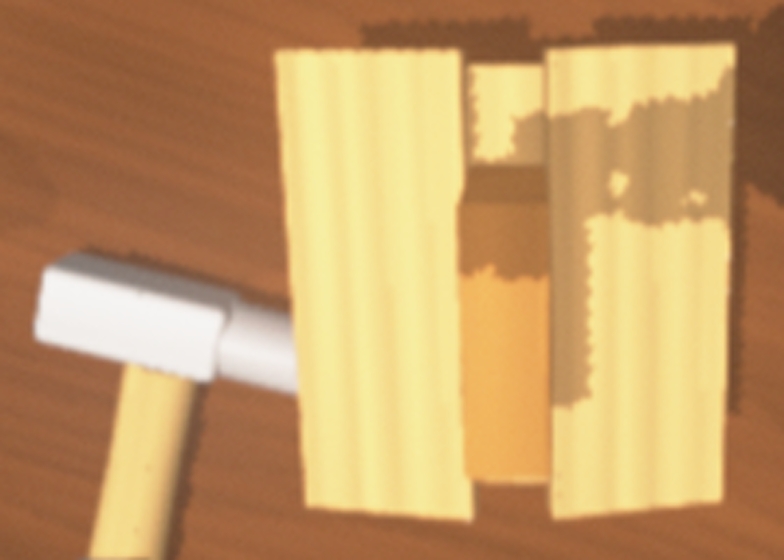

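Run:
```python
from h import *
w=np.load("w1.npz"); c=dict(camera_matrix=w["K"],view=w["V"])
uv=(np.array([(458,203),(548,203),(549,482),(466,481)],float)/2.8+[200,170])/1.4
p,cost=fit(.07,.022,.125,[(c,uv)],[.33]); print(p,cost); print(fit(.07,.022,.125,[(c,uv)],[.33],freez=True))
ev=(np.array([(276,50),(735,44),(722,500),(305,508)],float)/2.8+[200,170])/1.4
for z in(.055,.06,.07):
  r=np.array([ray(q,z,c) for q in ev]); print(z,r.mean(0)); 
  for a,b in((0,3),(1,2),(0,1),(3,2)): d=r[b]-r[a]; print(np.linalg.norm(d).round(4),np.degrees(np.arctan2(d[1],d[0])).round(1))
```

```text
[ 5.39588388e-01  3.62442874e-01  3.41440173e-01 -9.34332291e-09] 0.7885421808301099
(array([ 0.53975131,  0.36248528,  0.34145122, -0.00060563]), np.float64(0.7602732016797692))
0.055 [0.54176205 0.36301281 0.055     ]
0.1387 19.6
0.1376 20.0
0.1283 109.8
0.1294 110.3
0.06 [0.54058613 0.36270152 0.06      ]
0.1368 19.6
0.1357 20.0
0.1266 109.8
0.1276 110.3
0.07 [0.53823429 0.36207895 0.07      ]
0.133 19.6
0.132 20.0
0.1231 109.8
0.124 110.3
```

Emit:
drive_tool(rows=[[[0, 0, 0.012], [1.55, -0.15, -2], 8.5], [[0, 0, 0], [0, 0, -4], 8.5], [[0, 0, 0], [0, 0, -4], 8.5], [[0, 0, 0], [0, 0, -4], 8.5], [[0, 0, 0], [0, 0, -3], 8.5], [[0, 0, 0], [0, 0, -1.5], 8.5], [[0, 0, 0], [0, 0, -0.5], 8.5], [[0, 0, 0], [0, 0, 0], 8.5]])

```text
clock: 2.78
position: [0.5415, 0.3626, 0.0978]
ee_rot: [0.001, -0.171, 0.985, 0.0]
contact_force: [-0.1, -0.3, 0.2]
width: 0.0848
gripper_force: 0.0
```

Emit:
drive_tool(rows=[[[0, 0, 0], [0, 0, 0], 4], [[0, 0, 0], [0, 0, 0], 3], [[0, 0, 0], [0, 0, 0], 2], [[0, 0, 0], [0, 0, 0], 1], [[0, 0, 0], [0, 0, 0], 1], [[0, 0, 0], [0, 0, 0], 1], [[0, 0, 0], [0, 0, 0], 1], [[0, 0, 0], [0, 0, 0], 1]], force=50)

```text
clock: 3.78
position: [0.5412, 0.3625, 0.0978]
ee_rot: [0.0, -0.171, 0.985, 0.0]
contact_force: [-1.3, -0.7, 5.9]
width: 0.0214
gripper_force: 50.0
```

Emit:
drive_tool(rows=[[[0, 0, 0], [0, 0, 0.3], 1], [[0, 0, 0], [0, 0, 0.7], 1], [[0, 0, 0], [0, 0, 2], 1], [[0, 0, 0], [0, 0, 3], 1], [[0, 0, 0], [0, 0, 4], 1], [[0, 0, 0], [0, 0, 4], 1], [[0, 0, 0], [0, 0, 4], 1], [[0, 0, 0], [0, 0, 2.2], 1]])

```text
clock: 4.78
position: [0.5414, 0.3625, 0.3016]
ee_rot: [0.001, -0.171, 0.985, 0.0]
contact_force: [-0.1, 0.2, -3.7]
width: 0.0217
gripper_force: 49.2
```

Emit:
drive_tool(rows=[[[0, 0, -0.03], [1, -1.5, 0], 1], [[0, 0, -0.05], [1.5, -3, 0], 1], [[0, 0, -0.06], [1.5, -4, 0], 1], [[0, 0, -0.06], [1.5, -5, 0], 1], [[0, 0, -0.06], [1.5, -5, 0], 1], [[0, 0, -0.06], [1.5, -5, 0], 1], [[0, 0, -0.06], [1, -5, 0], 1], [[0, 0, -0.06], [1, -5, 0], 1]])

```text
clock: 5.78
position: [0.6454, 0.0242, 0.2968]
ee_rot: [-0.002, 0.05, 0.999, -0.0]
contact_force: [0.7, -0.1, -3.1]
width: 0.0218
gripper_force: 49.3
```

Emit:
drive_tool(rows=[[[0, 0, -0.05], [1, -5, 0], 1], [[0, 0, -0.03], [1, -5, 0], 1], [[0, 0, 0], [1, -5, 0], 1], [[0, 0, 0], [0.5, -5, 0], 1], [[0, 0, 0], [0, -4, 0], 1], [[0, 0, 0], [0, -1.5, 0], 1], [[0, 0, 0], [0, 0, 0], 1], [[0, 0, 0], [0, 0, 0], 1]])

```text
clock: 6.78
position: [0.6808, -0.2262, 0.2988]
ee_rot: [-0.001, 0.087, 0.996, 0.001]
contact_force: [0.2, -0.2, -3.4]
width: 0.0216
gripper_force: 49.5
```

Run:
```python
from h import *
import cv2
s=manip.get_state(); print(s["position"],s["ee_rot"],s["contact_force"],s["width"],s["clock"])
c=eyes.get_calibration("wrist"); im=eyes.get_image("wrist"); np.savez("w2.npz",K=c["camera_matrix"],V=c["view"])
cv2.imwrite("pics/w2.png",cv2.resize(im[:,:,::-1],(784,588),interpolation=cv2.INTER_CUBIC))
print((proj(rect(.09,.07,[.528,-.227,.15,-.176]),c)*1.4).round())
```

```text
[ 0.68075299 -0.22621353  0.29882401] [-5.43883459e-04  8.73581840e-02  9.96176497e-01  7.98629546e-04] [ 0.17699419 -0.23546972 -3.37007388] 0.02157500372889185 6.775
[[270. -87.]
 [281. 101.]
 [403. 101.]
 [405. -87.]]
```

View pics/w2.png

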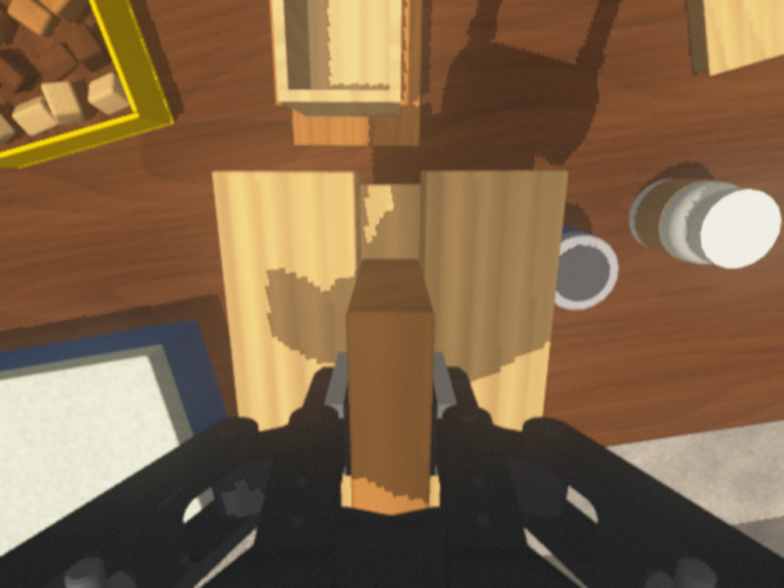

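The wrist view shows the hopper at the top: near rim edge from about (278,103) to (402,103). The held roof is square in the jaws, block top near end at (347–433, 311). Now an enlarged crop.

Run:
```python
import cv2
im=cv2.imread("pics/w2.png"); f=lambda a:cv2.resize(a,(400,600),interpolation=cv2.INTER_CUBIC)
a=cv2.resize(im[0:150,250:450],(800,600),interpolation=cv2.INTER_CUBIC)
cv2.imwrite("pics/w2c.png",a)
```

```text
(no output)
```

View pics/w2c.png

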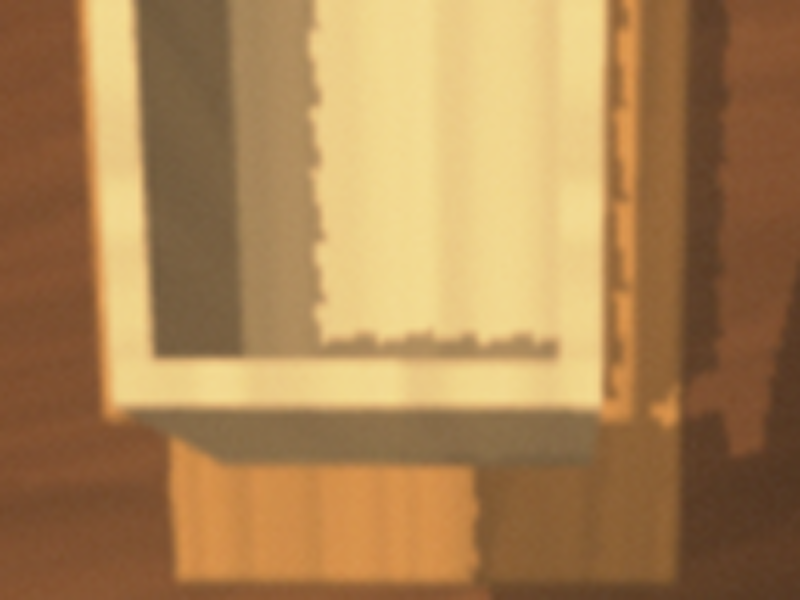

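Run:
```python
from h import *
w=np.load("w2.npz"); c=dict(camera_matrix=w["K"],view=w["V"])
P=lambda l:[ray(np.array(q)/1.4,z,c) for *q,z in l]
a,b,l0,r0=P([(277,102,.15),(400.5,102,.15),(272,0,.15),(401.3,0,.15)])
for u,v in((a,b),(a,l0),(b,r0)): d=v-u; print(np.linalg.norm(d),np.degrees(np.arctan2(d[1],d[0])))
yaw=-.176; ex=np.array([np.cos(yaw),np.sin(yaw),0]); ey=np.array([-ex[1],ex[0],0])
print("hop",(a+b)/2-.045*ex, ((l0+r0)/2+(a+b)/2)/2@ey)
s=manip.get_state(); t=s["position"]
m,n=P([(347,311,t[2]+.028),(433,311,t[2]+.028)]); print(np.linalg.norm(m-n),(m+n)/2-t,((m+n)/2-t)@ex,((m+n)/2-t)@ey, (m-n)@ex)
e,f=P([(213,172,t[2]-.037),(568,171,t[2]-.037)]); print(np.linalg.norm(e-f),((e+f)/2-t)@ex,((e+f)/2-t)@ey,(e-f)@ex)
hx=(a+b)/2-.045*ex
print("tool y ang",np.degrees(np.arctan2(2*s['ee_rot'][2]**2-1,2*s['ee_rot'][1]*s['ee_rot'][2])))
```

```text
0.07095377421464873 80.00773802408939
0.05132274644012514 169.01664073729822
0.05132947095446371 169.89594298921878
hop [ 0.52836019 -0.22910068  0.15      ] -0.13284360920417526
0.020779943545165987 [-0.03700752  0.00604787  0.028     ] -0.03749475928179927 -0.0005253087760090916 2.2844853566409556e-05
0.12772820688474582 -0.06860991607596324 -0.0002897060411776037 0.0005325369488171083
tool y ang 80.0131205481381
```

Emit:
drive_tool(rows=[[[0, 0, 0], [-2, -0.3, 0], 1], [[0, 0, 0], [-4, 0, 0], 1], [[0, 0, 0], [-4, 0, 0], 1], [[0, 0, 0], [-3, 0, 0], 1], [[0, 0, 0], [-1.5, 0, -1], 1], [[0, 0, 0], [-0.5, 0, -2], 1], [[0, 0, 0], [0, 0, -1], 1], [[0, 0, 0], [0, 0, 0], 1]])

```text
clock: 7.82
position: [0.531, -0.2297, 0.2589]
ee_rot: [-0.0, 0.087, 0.996, 0.0]
contact_force: [-0.3, 0.1, -3.6]
width: 0.0217
gripper_force: 49.4
```

Run:
```python
from h import *
import cv2
s=manip.get_state(); print(s["position"],s["ee_rot"],s["contact_force"],s["moment"],s["clock"])
a=eyes.get_image("scene")[130:250,110:250,::-1]; 
cv2.imwrite("pics/s2.png",cv2.resize(a,(700,600),interpolation=cv2.INTER_CUBIC))
```

```text
[ 0.53104057 -0.22965575  0.25888917] [-4.13220993e-04  8.71768645e-02  9.96192689e-01  3.87816882e-04] [-0.31477636  0.09393165 -3.57549955] [-0.07001257  0.02093076 -0.02147861] 7.825
```

View pics/s2.png

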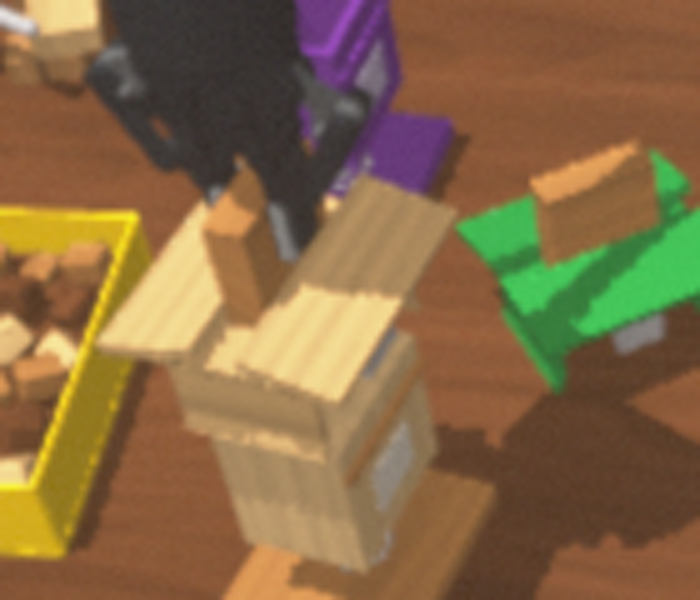

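The roof is squarely above the hopper, with the gable at crop (185–330, 370–450) just over the box end. Descending slowly.

Emit:
drive_tool(rows=[[[0, 0, 0], [-0.05, 0.06, -0.5], 1], [[0, 0, 0], [0, 0, -0.6], 1], [[0, 0, 0], [0, 0, -0.6], 1], [[0, 0, 0], [0, 0, -0.6], 1], [[0, 0, 0], [0, 0, -0.6], 1], [[0, 0, 0], [0, 0, -0.6], 1], [[0, 0, 0], [0, 0, -0.4], 1], [[0, 0, 0], [0, 0, -0.3], 1]])

```text
clock: 8.88
position: [0.5305, -0.23, 0.2171]
ee_rot: [-0.0, 0.088, 0.996, 0.0]
contact_force: [-0.7, -0.9, -2.8]
width: 0.022
gripper_force: 49.5
```

Emit:
drive_tool(rows=[[[0, 0, 0], [0, 0, -0.3], 1], [[0, 0, 0], [0, 0, -0.3], 1], [[0, 0, 0], [0, 0, -0.3], 1], [[0, 0, 0], [0, 0, -0.3], 1], [[0, 0, 0], [0, 0, -0.2], 1], [[0, 0, 0], [0, 0, -0.2], 1]])

```text
clock: 9.62
position: [0.5308, -0.23, 0.202]
ee_rot: [0.001, 0.088, 0.996, -0.0]
contact_force: [0.4, 2.0, 2.5]
width: 0.0213
gripper_force: 50.2
```

Emit:
drive_tool(rows=[[[0, 0, 0], [0, 0, -0.2], 1], [[0, 0, 0], [0, 0, -0.2], 1], [[0, 0, 0], [0, 0, -0.2], 1], [[0, 0, 0], [0, 0, -0.2], 1]])

```text
clock: 10.12
position: [0.531, -0.2302, 0.1942]
ee_rot: [0.001, 0.088, 0.996, -0.0]
contact_force: [-0.6, 0.9, 6.7]
width: 0.0214
gripper_force: 50.8
```

Emit:
drive_tool(rows=[[[0, 0, 0], [0, 0, -0.2], 1], [[0, 0, 0], [0, 0, -0.2], 1], [[0, 0, 0], [0, 0, -0.1], 1]])

```text
clock: 10.5
position: [0.5311, -0.2302, 0.1895]
ee_rot: [0.001, 0.088, 0.996, -0.0]
contact_force: [-1.2, 0.6, 8.4]
width: 0.0214
gripper_force: 51.0
```

Emit:
drive_tool(rows=[[[0, 0, 0], [0, 0, -0.2], 1], [[0, 0, 0], [0, 0, -0.1], 1]])

```text
clock: 10.75
position: [0.5312, -0.2303, 0.1868]
ee_rot: [0.001, 0.088, 0.996, -0.0]
contact_force: [0.0, 2.5, 8.5]
width: 0.0214
gripper_force: 51.1
```

Emit:
drive_tool(rows=[[[0, 0, 0], [0, 0, -0.2], 1], [[0, 0, 0], [0, 0, -0.1], 1]])

```text
clock: 11.0
position: [0.5312, -0.2303, 0.1841]
ee_rot: [0.001, 0.088, 0.996, -0.0]
contact_force: [0.1, 1.1, 10.3]
width: 0.0214
gripper_force: 51.4
```

Emit:
drive_tool(rows=[[[0, 0, 0], [0, 0, -0.2], 1], [[0, 0, 0], [0, 0, -0.1], 1]])

```text
clock: 11.25
position: [0.5313, -0.2303, 0.1813]
ee_rot: [0.002, 0.088, 0.996, -0.0]
contact_force: [-1.8, 1.5, 12.0]
width: 0.0213
gripper_force: 51.5
```

Emit:
drive_tool(rows=[[[0, 0, 0], [0, 0, -0.2], 1], [[0, 0, 0], [0, 0, -0.1], 1]])

```text
clock: 11.5
position: [0.5313, -0.2303, 0.1786]
ee_rot: [0.002, 0.088, 0.996, -0.0]
contact_force: [-1.6, 2.6, 13.6]
width: 0.0215
gripper_force: 51.6
```

Emit:
drive_tool(rows=[[[0, 0, 0], [0, 0, -0.1], 1], [[0, 0, 0], [0, 0, -0.1], 1]])

```text
clock: 11.75
position: [0.5313, -0.2303, 0.1768]
ee_rot: [0.002, 0.088, 0.996, -0.0]
contact_force: [-1.0, 1.8, 14.2]
width: 0.0215
gripper_force: 51.7
```

Emit:
drive_tool(rows=[[[0, 0, 0], [0, 0, -0.1], 1], [[0, 0, 0], [0, 0, -0.1], 1]])

```text
clock: 12.0
position: [0.5313, -0.2303, 0.175]
ee_rot: [0.002, 0.088, 0.996, -0.0]
contact_force: [-3.1, 2.1, 15.0]
width: 0.0217
gripper_force: 51.8
```

Emit:
drive_tool(rows=[[[0, 0, 0], [-0.1, 0.05, 0], 1], [[0, 0, 0], [0, 0, -0.1], 1]])

```text
clock: 12.25
position: [0.5303, -0.2301, 0.1726]
ee_rot: [0.001, 0.088, 0.996, -0.001]
contact_force: [0.1, 1.9, 10.7]
width: 0.0218
gripper_force: 51.8
```

Run:
```python
from h import *
import cv2
s=manip.get_state(); print(s["position"],s["ee_rot"],s["contact_force"],s["moment"],s["clock"])
a=eyes.get_image("scene")[150:270,110:250,::-1]
cv2.imwrite("pics/s3.png",cv2.resize(a,(700,600),interpolation=cv2.INTER_CUBIC))
```

```text
[ 0.53033695 -0.23006866  0.1725703 ] [ 1.39180164e-03  8.77516256e-02  9.96141219e-01 -6.21627249e-04] [ 0.06409294  1.89922285 10.69725385] [ 0.46872406  0.23762329 -0.02343458] 12.25
```

View pics/s3.png

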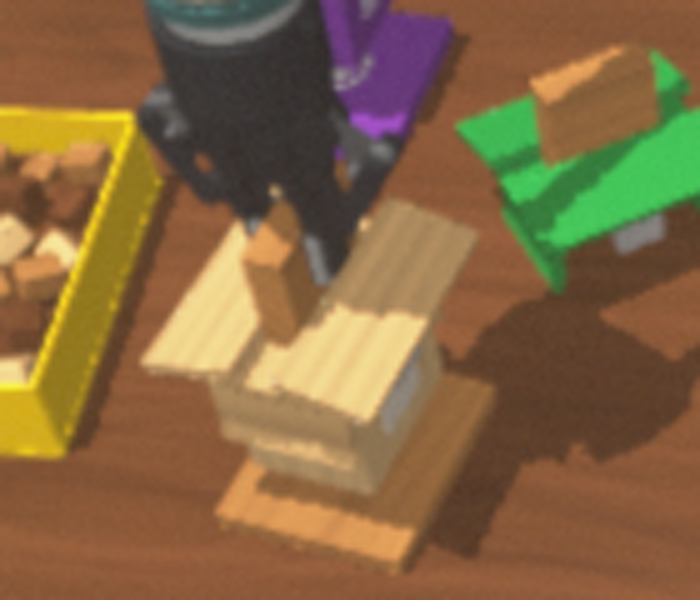

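Force dropped from 15 to 10.7 N although the arm went down 2 mm, so the clips have snapped. The picture shows the roof low and level on the hopper. I'll ride back up with the spring.

Emit:
drive_tool(rows=[[[0, 0, 0], [0, 0, 0.2], 1], [[0, 0, 0], [0, 0, 0.3], 1], [[0, 0, 0], [0, 0, 0.3], 1], [[0, 0, 0], [0, 0, 0.3], 1], [[0, 0, 0], [0, 0, 0.3], 1], [[0, 0, 0], [0, 0, 0.2], 1], [[0, 0, 0], [0, 0, 0], 1]])

```text
clock: 13.18
position: [0.5293, -0.2297, 0.1875]
ee_rot: [-0.0, 0.088, 0.996, -0.0]
contact_force: [1.3, -0.3, 2.3]
width: 0.0214
gripper_force: 50.4
```

Emit:
drive_tool(rows=[[[0, 0, 0], [0, 0, 0.2], 1], [[0, 0, 0], [0, 0, 0.1], 1], [[0, 0, 0], [0, 0, 0], 1]])

```text
clock: 13.55
position: [0.5291, -0.2296, 0.1903]
ee_rot: [-0.0, 0.088, 0.996, 0.0]
contact_force: [-0.0, -0.7, 1.7]
width: 0.0214
gripper_force: 50.2
```

Emit:
drive_tool(rows=[[[0, 0, 0], [0, 0, 0.1], 1], [[0, 0, 0], [0, 0, 0.1], 1], [[0, 0, 0], [0, 0, 0], 1]])

```text
clock: 13.92
position: [0.5291, -0.2295, 0.1923]
ee_rot: [-0.0, 0.088, 0.996, 0.0]
contact_force: [-0.2, -1.1, 0.0]
width: 0.0215
gripper_force: 50.1
```

Emit:
drive_tool(rows=[[[0, 0, 0], [0, 0, 0.1], 1], [[0, 0, 0], [0, 0, 0], 1]])

```text
clock: 14.18
position: [0.5291, -0.2291, 0.193]
ee_rot: [-0.0, 0.088, 0.996, 0.001]
contact_force: [-0.8, -0.1, -1.3]
width: 0.0213
gripper_force: 50.1
```

Emit:
drive_tool(rows=[[[0, 0, 0], [0, 0, 0], 3], [[0, 0, 0], [0, 0, 0], 4.5], [[0, 0, 0], [0, 0, 0], 6], [[0, 0, 0], [0, 0, 0], 8], [[0, 0, 0], [0, 0, 0], 8], [[0, 0, 0], [0, 0, 0], 8]])

```text
clock: 14.92
position: [0.5295, -0.2295, 0.1933]
ee_rot: [-0.0, 0.088, 0.996, 0.0]
contact_force: [0.3, 0.1, -0.3]
width: 0.08
gripper_force: 0.0
```

Emit:
drive_tool(rows=[[[0, 0, 0], [0, 0, 1], 8], [[0, 0, 0], [0, 0, 2], 8], [[0, 0, 0], [0, 0, 4], 8], [[0, 0, 0], [0, 0, 5], 8], [[0, 0, 0], [0, 2, 2], 8], [[0, 0, 0], [0, 5, 0], 8], [[0, 0, 0], [0, 5, 0], 8], [[0, 0, 0], [0, 5, 0], 8]])

```text
clock: 15.92
position: [0.5294, -0.0582, 0.3343]
ee_rot: [0.001, 0.088, 0.996, 0.0]
contact_force: [0.3, 0.3, -0.4]
width: 0.0799
gripper_force: 0.0
```

Run:
```python
from h import *
import cv2
print(manip.get_state()["position"])
S,T=eyes.get_calibration("scene"),eyes.get_calibration("top")
a=eyes.get_image("scene")[:,:,::-1]; t=eyes.get_image("top")[:,:,::-1]
f=lambda x,s:cv2.resize(x,s,interpolation=cv2.INTER_CUBIC)
cv2.imwrite("pics/end.png",np.hstack([f(a[140:290,110:210],(400,600)),np.vstack([f(t[160:235,330:430],(400,300)),f(a,(400,300))])]))
for c,o in((S,(110,140)),(T,(330,160))): print(((proj(rect(.07,.022,[.528,-.229,.22,-.177]),c)-o)*4).round())
```

```text
[ 0.52940044 -0.05821139  0.3342835 ]
[[237. 140.]
 [184. 217.]
 [217. 225.]
 [269. 147.]]
[[261. 187.]
 [277.  71.]
 [240.  66.]
 [224. 181.]]
```

View pics/end.png

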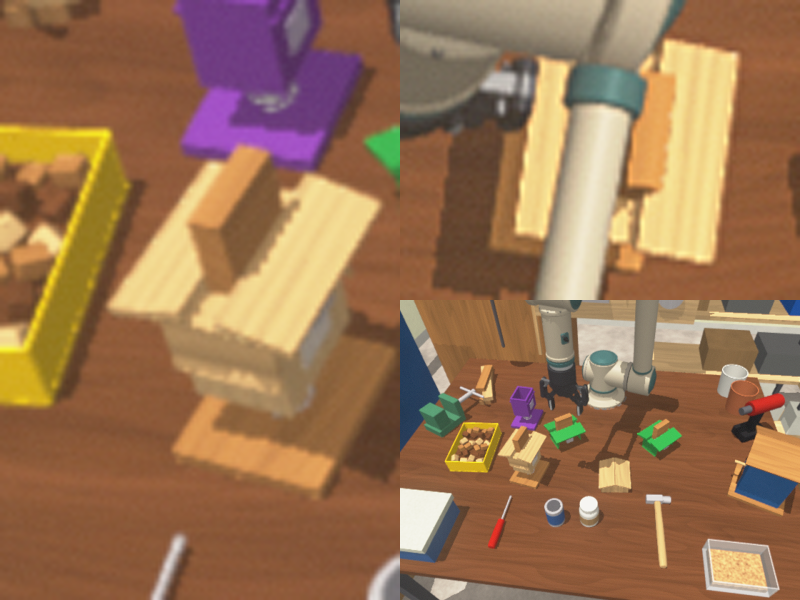

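The final picture shows the roof level on the hopper. Its block top is within about 1.5 px of the predicted home pose, which matches this camera's known offset. Everything else is in place.

```bash
python3 -c "
from rig import job; print(job.sign_off())"
```

```text
the job is handed in; nothing more can be done
None
```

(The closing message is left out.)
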